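# Tip the tape rolls into the tray's pouring corner and hold

## Task

Pick the carrying tray up by its handle and lift it level, clear of the trolley top; then tip it towards its pouring corner (the corner with the cut-down walls and the outward lip) until all three loose tape rolls have slid together into that corner. Finish while still holding the tray up and tipped like that, still and with the rolls at rest in the corner; spill nothing and leave the other things on the trolley alone.

Things in the scene. Friction and masses are not known exactly. Their poses are not given: they have to be found in the camera images.
- tray: open white plastic tray, 140 (x) x 190 (y) mm, 121 mm high over its fixed overhead handle, 0.28 to 0.46 kg. Origin: centre of its underside, z up. Floor and walls 3 mm, walls 50 mm high. Pouring corner at -x, +y. Slippery: rolls slide at 10 to 14 degrees of tilt, against a wall at up to 20. Tip it clear of the see-through shelf behind the work (from x = 0.71 m, 170 mm up)
- tray_grip (a point): middle of the handle bar (tray frame 0, 0, 110 mm), axes as the tray's. Grey flat-sided rubber-covered bar along the tray's y, 18 mm wide (x), 22 mm tall, 198 mm long, on steel straps outside the two end walls; open beneath. Gripped here with the fingers closing along the tray's x, the tray hangs balanced
- spout_corner (a point): inside of the pouring corner, where floor and both walls meet (tray frame -67, 92, 3 mm), axes as the tray's. There the walls are cut down to 36 mm for the last 45 mm on both sides, and a flat lip juts about 20 mm outwards at the rim
- roll1: small white roll of surgical tape, 39 mm diameter, 30 mm tall, 30 g, lying flat and loose on the tray floor. Origin: centre of its underside
- roll2: second such roll of tape, alike in all
- roll3: third such roll of tape, alike in all
- glucose_meter: bystander: dark blue hand-held meter, 80 x 55 x 19 mm, loose on the trolley top to the left; leave it alone. Origin: centre of its underside
- specimen_cup2: bystander: white specimen cup with white lid, 62 mm diameter, 64 mm tall, loose at the right; leave it alone. Origin: centre of its underside
- marker: bystander: black marker pen, 136 x 9 x 11 mm, loose at the right; leave it alone. Origin: centre of its underside
Things that resemble listed ones, but are neither listed nor needed, are in the scene too. Leave any blue or purple look-alike of the roll2 alone.

How it is judged:
By the outcome, as a careful person would: the job done as asked, in the order asked, and still so for the second after the job is handed in, while the arm keeps its last pose, push and grip.
It also fails if it takes over 38 s, if anything falls off the work surface, if the arm or the gripper's body presses on something with over 40 N, if the wrist force passes 120 N, or if a joint passes its speed limit or range.

## Robot

A 6-joint arm with a two-finger parallel gripper is mounted at the origin on a cart in front of the work surface, level with it; the furniture and walls round the work are solid. World frame = base frame: x ahead of the robot, y to its left, z up, the work surface at z = 0. Lengths are in mm, angles in rad, forces in N, time in s.
With the tool pointing down it reaches from about 350 to 850 mm from the base axis. Payload 8.1 kg.
Tool frame: the origin (TCP) lies midway between the tips of the shut fingers; the grasp point (between the pads) lies 19 mm behind it; z points along the fingers, y is the line along which they close (so a half turn about z gives the same grasp; the last joint's range is limited). The gripper opens to 85 mm and grips with 20 to 120 N. Pads are 22 mm wide; open, the fingers measure 114 mm over their backs; the gripper's body (76 mm by 85 mm) begins 54 mm behind the grasp point. The pads swing forward as they close: fully open they stand 13 mm farther back than shut.
Start: joints at [-1.422, 0.13, 1.488, -0, 1.523, -0.085], TCP at [139.026, -583.676, 231.292] pointing down, gripper open.
Joint ranges: [-2.96, 2.96], [-0.89, 2.26], [0.02, 2.5], [-1.34, 4.48], [0, 2.73], [-2.66, 2.66]. Speed limits (rad/s): [2.39, 2.39, 2.79, 3.14, 3.14, 3.14].

## Interface

Orientations are given as a unit quaternion [w, x, y, z].
In Python, from rig import bot gives the robot as it stands.
- The arm moves only by the tool arm_command, never from a script. Its argument "series" is a list of rows, each an object of numbers: "tx", "ty", "tz": the shift along the tool's x, y, z in mm; "ax", "ay", "az": the turn, a rotation vector about the tool's x, y, z in degrees. A call has exactly 8 rows; each row is the pose to reach, as a shift and turn from the pose commanded when the call began, along the tool's axes at that moment; what a row does not reach only later rows make up. A row lasts 1/12 s, in which the tool goes at most 41.7 mm and 7.16 degrees, less where a joint would pass 70% of its speed; a pose out of reach is approached as far as the arm can. A call with a gripper value outside its range is refused whole. "gripper" is the opening, from -1 (shut) to 1 (fully open), set as the call begins (left out, the last holds). The fingers move at their own pace and stop on an object; "squeeze" is the grip in N (left out, the last holds). Time passes only in rows, so rows that repeat a pose let the fingers close, or fill a call up. It gives the time, the measured TCP pose, the force, the opening and the grip force at its end, in the units of the state.
- bot.read_state(): the state, without advancing time (a new reading comes with each control period).
- bot.grab_frame(name): name is "scene" or "top" or "wrist"; returns a dict with "img" (384x512x3 uint8, red, green, blue), "vfov" (degrees; the focal length in pixels is half the picture's height over the tangent of half this angle, whatever the lens; pixels are square), "cx", "cy" (the principal point, pixels), "k1" (the pictures are not rectified: a ray, as slopes to the right and down, at radius r is drawn at 1 + k1 r^2 times it, then the intrinsics apply), "cam_to_world" (4x4, takes a point from camera to world coordinates). Camera axes: x right, y down, z forward; pixel columns grow to the right and rows downward; lengths in mm; the calibration is good to about 2 mm. A picture is of the moment at which its call begins. There is no depth.
- bot.sign_off(): hands the job in; it is judged then, once.
Trained networks look in a picture, given as the dict that the camera call returned (one of the last four; its "shot" number tells which), for a name from the list of things; names that differ only in an ending like _2 or _b are one class to them, and where a whole thing is asked for, a point or a joint stands for the part that bears it (a point fixed in the world has none). Each returns a list of dicts, best first, with "p" (0 to 1); they miss things now and then, are a little off and sometimes report something else, mostly with a low value. They report only what shows in the picture. A call takes as long as a camera call. They do not tell look-alikes from the thing itself.
- bot.recognise(picture, target): "extent" ([left, top, width, height] in pixels, round what is visible of it).
- bot.landmark_of(picture, target): "centre" ([column, row] in pixels: a listed point, or the origin of a listed thing).
The state is a dict: "t": time; "joints": joint angles; "qd": joint speeds; "joint_torque": joint torques, N m; "tool_pos": TCP position; "tcp_rot": TCP orientation; "wrist_force": force on the tool from outside, world axes, zero at the start; "moment": the same for the moment, N m; "opening": opening from 0.0 (shut) to 1.0 (fully open); "grasp_force": force on a finger pad.
Only numpy, scipy, OpenCV 4.12 (cv2) and the standard library are available. Lean on these libraries where they do the work, as an engineer would, in place of code of your own. Each camera call takes 0.05 s, during which the arm holds its last target. There are 200 camera calls.

## Working session

There is one attempt and no reset: what is moved stays moved. The work goes in short steps, Python scripts to look and compute and a tool call to move; the robot and the scene stay as the last step left them, time stands still between calls to the robot, and variables do not carry over. Pictures are saved under pics/ and viewed, at most 10 in all, crops included, and the job is handed in when it is done.

Besides the shell and the picture viewer there is one more tool, called after "Request:" as a command line: name --argument value ..., lists and objects as JSON in quotes. arm_command: Moves the arm, as the interface text tells. Its arguments: {"type":"object","properties":{"series":{"type":"array"},"gripper":{"type":"number"},"squeeze":{"type":"number"}},"required":["series"]}

```bash
mkdir -p pics
cat > h.py <<'E'
from rig import bot
import numpy as np, cv2
from scipy.spatial.transform import Rotation as R
def K(f):
    h=f["img"].shape[0]; F=h/2/np.tan(np.radians(f["vfov"])/2)
    return np.array([[F,0,f["cx"]],[0,F,f["cy"]],[0,0,1]]),np.array([f["k1"],0,0,0,0.])
def ray(f,uv):
    k,d=K(f); s=cv2.undistortPoints(np.array([[uv]],float),k,d)[0,0]
    T=np.array(f["cam_to_world"]); v=T[:3,:3]@np.array([s[0],s[1],1]); return T[:3,3],v/np.linalg.norm(v)
def at_z(f,uv,z):
    o,v=ray(f,uv); return o+v*(z-o[2])/v[2]
def proj(f,P):
    k,d=K(f); T=np.linalg.inv(np.array(f["cam_to_world"]))
    return cv2.projectPoints(np.atleast_2d(np.array(P,float)),cv2.Rodrigues(T[:3,:3])[0],T[:3,3].copy(),k,d)[0][:,0]
def save(f,n,s=1.5,crop=None):
    im=f["img"][...,::-1]
    if crop: a,b,c,d=crop; im=im[b:d,a:c]
    cv2.imwrite("pics/"+n,cv2.resize(im,None,fx=s,fy=s,interpolation=cv2.INTER_CUBIC))
E
python3 - <<'E'
from h import *
np.set_printoptions(precision=1,suppress=True)
for c in ("top","scene"):
    f=bot.grab_frame(c); save(f,c+"0.png")
    print(c,f["cam_to_world"],f["vfov"])
    for t,z in (("tray_grip",110),("spout_corner",3),("tray",0),("roll1",3),("glucose_meter",0),("specimen_cup2",0),("marker",0)):
        for d in bot.landmark_of(f,t)[:5]: print(t,round(d["p"],2),np.array(d["centre"]),at_z(f,d["centre"],z))
print(bot.read_state())
E
```

```text
top [[   0.4   -0.9    0.2  146.8]
 [  -0.9   -0.3    0.1 -163.1]
 [  -0.    -0.2   -1.  1695.3]
 [   0.     0.     0.     1. ]] 44.650020258492425
tray_grip 0.7 [253.2 197.8] [484.4 -21.6 110. ]
tray_grip 0.4 [252.2 201.7] [470.2 -23.3 110. ]
spout_corner 0.88 [232.9 220.8] [400.   26.8   3. ]
tray 0.72 [254.  202.3] [492.9 -20.7   0. ]
roll1 0.62 [210.5 184.6] [498.2 155.3   3. ]
roll1 0.57 [255.3 201.4] [497.1 -24.2   3. ]
roll1 0.52 [273.7 165.8] [650.5 -40.5   3. ]
roll1 0.43 [271.1 210.5] [485.6 -90.9   3. ]
roll1 0.42 [235.9 193.4] [500.2  54.1   3. ]
glucose_meter 0.86 [158.3 157.1] [528.9 381.8   0. ]
specimen_cup2 0.8 [351.1 215.8] [ 571.5 -372.5    0. ]
marker 0.59 [335.1 241.7] [ 460.1 -347.5    0. ]
scene [[  -0.6   -0.5    0.6 -167.7]
 [  -0.8    0.4   -0.5  530.5]
 [  -0.    -0.8   -0.6  848.1]
 [   0.     0.     0.     1. ]] 53.974139683173576
tray_grip 0.86 [258.1 196.8] [493. -14. 110.]
spout_corner 0.68 [275.9 247.5] [378.   15.3   3. ]
spout_corner 0.31 [277.  214.3] [481.9 -83.4   3. ]
tray 0.8 [261.3 224. ] [483.6 -17.7   0. ]
roll1 0.73 [263.7 222.9] [480.1 -24.8   3. ]
roll1 0.66 [230.1 198.1] [646.3 -16.    3. ]
roll1 0.65 [276.9 212.5] [488.5 -88.9   3. ]
roll1 0.6 [217.5 253.7] [471.  161.5   3. ]
roll1 0.58 [240.4 233.9] [490.4  61.1   3. ]
glucose_meter 0.8 [141.7 284.2] [518.6 384.6   0. ]
specimen_cup2 0.77 [312.7 166.1] [ 592.6 -367.3    0. ]
{'t': 0.8, 'joints': array([-1.4,  0.1,  1.5, -0. ,  1.5, -0.1]), 'qd': array([ 0., -0.,  0.,  0.,  0.,  0.]), 'joint_torque': array([ -0. , -56.9, -50.1,  -0. ,   0. ,   0. ]), 'tool_pos': array([ 139. , -583.7,  231.3]), 'tcp_rot': array([0. , 1. , 0.1, 0. ]), 'wrist_force': array([0.3, 0.6, 0.4]), 'moment': array([-0.,  0., -0.]), 'grasp_force': 0.0, 'opening': 0.9996685513060868}
```

View pics/top0.png

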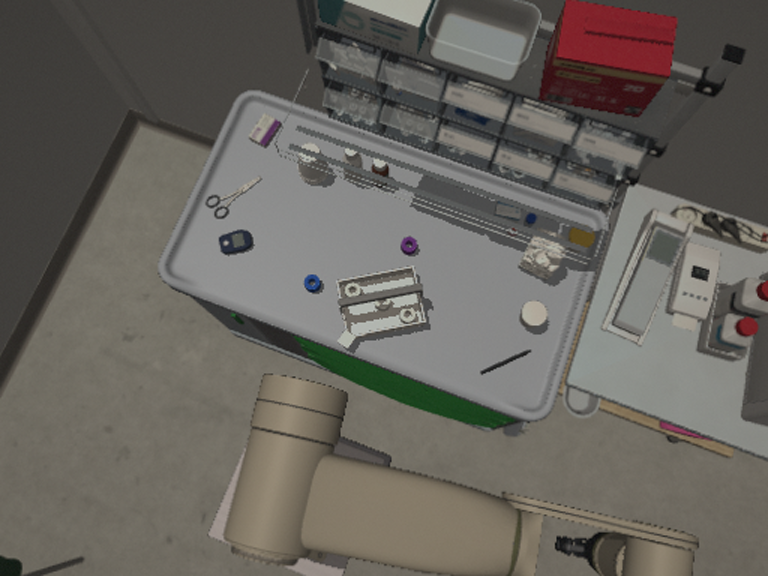

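View pics/scene0.png

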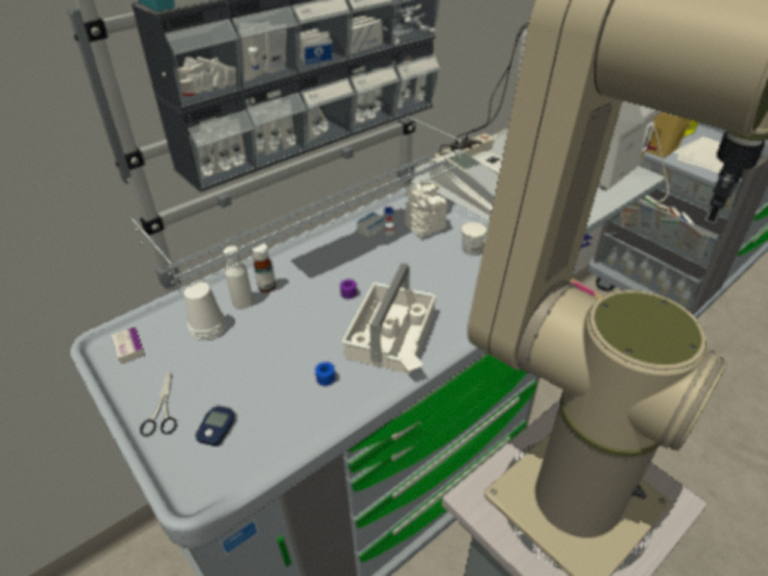

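The top view shows the tray at about (381,302), with the lip at (347,339) and the bar running from (339,298) to (424,290). Three white rolls are inside it at (353,289), (384,303) and (408,314). The blue (313,283) and purple (409,245) rings outside are the look-alikes, so I'll leave those. Next I'll fit the yaw in an enlarged crop.

Run:
```python
from h import *
np.set_printoptions(precision=1,suppress=True)
f=bot.grab_frame("top"); 
for a in ((226,198.5),(282.5,193.5)): print(at_z(f,a,121))
a,b=at_z(f,(226,198.5),121),at_z(f,(282.5,193.5),121); d=a-b; print("yaw",np.degrees(np.arctan2(-d[0],d[1])),np.linalg.norm(d),(a+b)/2)
g=bot.grab_frame("scene")
yaw=np.degrees(np.arctan2(-d[0],d[1])); c=np.array([487,-20,0])
def model(c,yaw):
    r=R.from_euler("z",yaw,degrees=True).as_matrix()
    return [np.array(s)@r.T+c for s in ([[-70,-95,50],[70,-95,50],[70,95,50],[-70,95,36]],[[-9,-99,121],[9,-99,121],[9,99,121],[-9,99,121]],[[-70,-95,0],[70,-95,0],[70,95,0],[-70,95,0]])]
out=[]
for q,crop in ((f,(200,160,310,250)),(g,(200,160,310,260))):
    s=7; im=cv2.resize(q["img"][crop[1]:crop[3],crop[0]:crop[2]],None,fx=3.6,fy=3.6,interpolation=cv2.INTER_CUBIC)[...,::-1].copy()
    o=im.copy()
    for m in model(c,yaw):
        p=((proj(q,m)-crop[:2]+.5)*3.6).astype(np.int32); cv2.polylines(o,[p],True,(0,0,255),1)
    out.append(cv2.resize(np.hstack([im,o]),(792,300 if q is f else 300)))
cv2.imwrite("pics/fit.png",np.vstack(out)[:600,:800])
```

```text
[446.6  64.4 121. ]
[ 532.2 -112.1  121. ]
yaw 25.874539471607527 196.12105770977826 [489.4 -23.9 121. ]
```

View pics/fit.png

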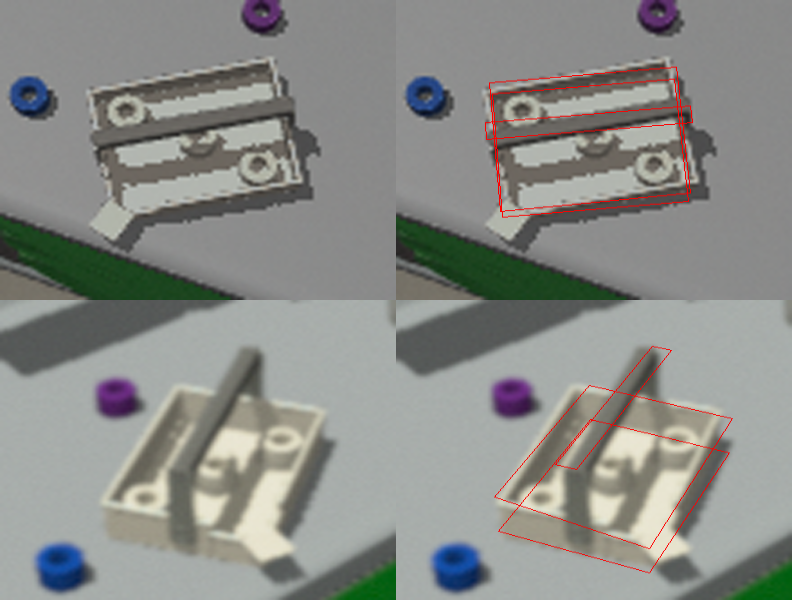

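Run:
```python
from h import *
from scipy.optimize import least_squares
np.set_printoptions(precision=1,suppress=True)
f=bot.grab_frame("top"); g=bot.grab_frame("scene")
P=np.array([[70,95,50],[70,-95,50],[-70,-95,50],[0,99,121],[0,-99,121]],float)
A=np.array([[90,90],[275,60],[301,180],[94,137],[293,107]])/[3.6,300/90]+[199.5,159.5]
B=np.array([[105,205],[180,88],[325,110],[182,170],[250,50]])/[3.6,3.]+[199.5,159.5]
def res(p):
    Q=P@R.from_euler("z",p[2],degrees=True).as_matrix().T+[p[0],p[1],0]
    return np.r_[proj(f,Q)-A,proj(g,Q)-B].ravel()
s=least_squares(res,[487,-20,28],loss="soft_l1"); print(s.x,s.fun.reshape(-1,2))
st=bot.read_state(); M=R.from_quat(np.roll(st["tcp_rot"],-1)); print(st["tool_pos"],M.as_matrix())
# target: z down, tool y along +-tray x
x,y,yaw=s.x; 
for sg in (1,-1):
    yy=sg*np.array([np.cos(np.radians(yaw)),np.sin(np.radians(yaw)),0]); zz=np.array([0,0,-1.]); xx=np.cross(yy,zz)
    T=R.from_matrix(np.c_[xx,yy,zz]); rv=(M.inv()*T).as_rotvec(degrees=True)
    print(sg,rv, M.inv().apply(np.array([x,y,231])-st["tool_pos"]))
```

```text
[488.7 -20.   31.9] [[-0.6  0.3]
 [-0.7 -0.5]
 [ 0.1  0.5]
 [-0.6  0.6]
 [ 0.3 -1.2]
 [-0.2 -0.5]
 [-0.1 -0.4]
 [ 0.4  0.4]
 [-0.3 -0.4]
 [ 1.1 -1.6]]
[ 139.1 -583.7  231.3] [[ 1.   0.2  0. ]
 [ 0.2 -1.   0. ]
 [ 0.  -0.  -1. ]]
1 [  -0.    -0.  -108.5] [ 470.8 -467.3    0.3]
-1 [-0.   0.  71.5] [ 470.8 -467.3    0.3]
```

Request:
arm_command --series '[{"tx":28,"ty":-28,"az":-6},{"tx":56,"ty":-56,"az":-12},{"tx":84,"ty":-84,"az":-18},{"tx":112,"ty":-112,"az":-24},{"tx":140,"ty":-139,"az":-30},{"tx":168,"ty":-167,"az":-36},{"tx":196,"ty":-195,"az":-42},{"tx":224,"ty":-222,"az":-48}]' --gripper 0.2 --squeeze 100

```text
schema error: expected keys tx, ty, tz, ax, ay, az
```

```bash
cat >> h.py <<'E'
def goto(p,yaw):
    st=bot.read_state(); M=R.from_quat(np.roll(st["tcp_rot"],-1)); a=np.radians(yaw)
    yy=np.array([np.cos(a),np.sin(a),0]); zz=np.array([0,0,-1.]); xx=np.cross(yy,zz)
    T=R.from_matrix(np.c_[xx,yy,zz])
    print("t",st["t"],st["tool_pos"],"open",st["opening"],"F",st["wrist_force"],"shift",M.inv().apply(np.array(p)-st["tool_pos"]),"rot",(M.inv()*T).as_rotvec(degrees=True))
E
python3 - <<'E'
from h import *
np.set_printoptions(precision=1,suppress=True)
goto([488.7,-20,215],31.9); print(bot.read_state()["joints"])
E
```

```text
t 1.0 [ 139.1 -583.7  231.3] open 1.0013395123368511 F [ 0.2  0.1 -0.1] shift [ 470.8 -467.3   16.3] rot [  -0.    -0.  -108.5]
[-1.4  0.1  1.5  0.   1.5 -0.1]
```

Request:
arm_command --series '[{"tx":28,"ty":-28,"tz":0,"ax":0,"ay":0,"az":-6},{"tx":56,"ty":-56,"tz":0,"ax":0,"ay":0,"az":-12},{"tx":84,"ty":-84,"tz":0,"ax":0,"ay":0,"az":-18},{"tx":112,"ty":-112,"tz":0,"ax":0,"ay":0,"az":-24},{"tx":140,"ty":-139,"tz":0,"ax":0,"ay":0,"az":-30},{"tx":168,"ty":-167,"tz":0,"ax":0,"ay":0,"az":-36},{"tx":196,"ty":-195,"tz":0,"ax":0,"ay":0,"az":-42},{"tx":224,"ty":-222,"tz":0,"ax":0,"ay":0,"az":-48}]' --gripper 0.4 --squeeze 100

```text
t: 1.67
tool_pos: [306.0, -314.1, 231.5]
tcp_rot: [0.0, 0.859, 0.513, 0.0]
wrist_force: [1.9, -0.8, 0.4]
opening: 0.699
grasp_force: 0.0
```

Run:
```python
from h import *
np.set_printoptions(precision=1,suppress=True)
goto([488.7,-20,215],31.9); print(bot.read_state()["joints"])
```

```text
t 1.6667 [ 306.  -314.1  231.5] open 0.6994420720101134 F [ 1.9 -0.8  0.4] shift [345.6  21.2  16.4] rot [  0.    0.  -60.2]
[-0.9 -0.3  1.9  0.   1.6 -0.4]
```

Request:
arm_command --series '[{"tx":38,"ty":2,"tz":2,"ax":0,"ay":0,"az":-6.5},{"tx":76,"ty":5,"tz":4,"ax":0,"ay":0,"az":-13},{"tx":114,"ty":7,"tz":6,"ax":0,"ay":0,"az":-20},{"tx":152,"ty":9,"tz":8,"ax":0,"ay":0,"az":-26.5},{"tx":190,"ty":12,"tz":10,"ax":0,"ay":0,"az":-33},{"tx":228,"ty":14,"tz":12,"ax":0,"ay":0,"az":-40},{"tx":266,"ty":16,"tz":14,"ax":0,"ay":0,"az":-46.5},{"tx":304,"ty":19,"tz":16,"ax":0,"ay":0,"az":-53}]'

```text
t: 2.33
tool_pos: [468.4, -56.1, 215.6]
tcp_rot: [0.0, 0.539, 0.842, 0.0]
wrist_force: [0.8, -0.9, -0.5]
opening: 0.696
grasp_force: 0.0
```

Run:
```python
from h import *
np.set_printoptions(precision=1,suppress=True)
goto([488.7,-20,215],31.9); print(bot.read_state()["joints"])
```

```text
t 2.3333 [468.4 -56.1 215.6] open 0.6956621524317951 F [ 0.8 -0.9 -0.5] shift [24.3 33.5  0.6] rot [ 0.   0.  -7.2]
[-0.2 -0.2  1.9 -0.   1.5 -0.7]
```

Request:
arm_command --series '[{"tx":10,"ty":14,"tz":0,"ax":0,"ay":0,"az":-3},{"tx":20,"ty":28,"tz":0,"ax":0,"ay":0,"az":-6},{"tx":24,"ty":33.5,"tz":0,"ax":0,"ay":0,"az":-7.2},{"tx":24,"ty":33.5,"tz":0,"ax":0,"ay":0,"az":-7.2},{"tx":24,"ty":33.5,"tz":0,"ax":0,"ay":0,"az":-7.2},{"tx":24,"ty":33.5,"tz":0,"ax":0,"ay":0,"az":-7.2},{"tx":24,"ty":33.5,"tz":0,"ax":0,"ay":0,"az":-7.2},{"tx":24,"ty":33.5,"tz":0,"ax":0,"ay":0,"az":-7.2}]'

```text
t: 3.0
tool_pos: [488.1, -23.2, 215.4]
tcp_rot: [0.0, 0.489, 0.872, -0.0]
wrist_force: [0.3, -0.0, 0.2]
opening: 0.698
grasp_force: 0.0
```

Run:
```python
from h import *
np.set_printoptions(precision=1,suppress=True)
goto([488.7,-20,89],31.9)
f=bot.grab_frame("wrist")
for t,z in (("tray_grip",110),("spout_corner",3),("tray",0)):
    for d in bot.landmark_of(f,t)[:2]: print(t,round(d["p"],2),np.array(d["centre"]),at_z(f,d["centre"],z))
r=R.from_euler("z",31.9,degrees=True).as_matrix()
im=f["img"].copy()
for m in ([[-70,-95,50],[70,-95,50],[70,95,50],[-70,95,36]],[[-9,-99,121],[9,-99,121],[9,99,121],[-9,99,121]]):
    cv2.polylines(im,[proj(f,np.array(m)@r.T+[488.7,-20,0]).astype(np.int32)],True,(255,0,0),1)
f["img"]=im; save(f,"wrist.png")
```

```text
t 3.0 [488.1 -23.2 215.4] open 0.6982184687376388 F [ 0.3 -0.   0.2] shift [  2.5   2.2 126.4] rot [ 0.   0.  -0.4]
tray_grip 0.74 [262.4 192.7] [490.7 -21.6 110. ]
spout_corner 0.56 [203.3  93.1] [382.9  21.4   3. ]
tray 0.86 [261.6 165.3] [488.4 -17.2   0. ]
```

View pics/wrist.png

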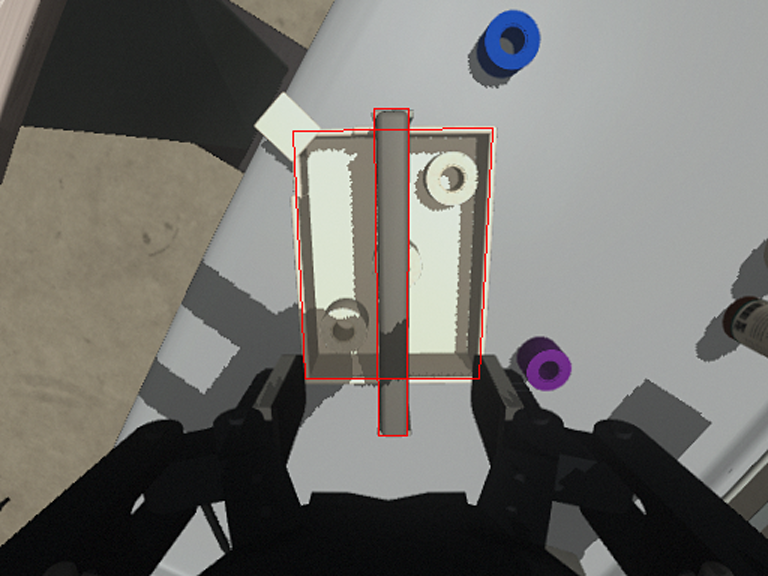

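The wrist picture shows the overlay lying exactly on the bar (column 376–408, row 110–436) and the rims. Three white rolls are in the tray, and the lip is at (288,125). Descending.

Request:
arm_command --series '[{"tx":1,"ty":1,"tz":20,"ax":0,"ay":0,"az":0},{"tx":2,"ty":2,"tz":45,"ax":0,"ay":0,"az":0},{"tx":2.5,"ty":2,"tz":70,"ax":0,"ay":0,"az":-0.4},{"tx":2.5,"ty":2,"tz":92,"ax":0,"ay":0,"az":-0.4},{"tx":2.5,"ty":2,"tz":108,"ax":0,"ay":0,"az":-0.4},{"tx":2.5,"ty":2,"tz":119,"ax":0,"ay":0,"az":-0.4},{"tx":2.5,"ty":2,"tz":126,"ax":0,"ay":0,"az":-0.4},{"tx":2.5,"ty":2,"tz":126,"ax":0,"ay":0,"az":-0.4}]'

```text
t: 3.87
tool_pos: [487.8, -19.1, 88.0]
tcp_rot: [-0.001, 0.485, 0.875, -0.0]
wrist_force: [0.6, -0.2, 0.5]
opening: 0.701
grasp_force: 0.0
```

Run:
```python
from h import *
np.set_printoptions(precision=1,suppress=True)
goto([488.7,-20,89],31.9)
```

```text
t 3.8667 [487.8 -19.1  88. ] open 0.7013229087413034 F [ 0.6 -0.2  0.5] shift [-1.2  0.3 -1. ] rot [-0.1 -0.1  0.1]
```

Centred. Closing now.

Request:
arm_command --series '[{"tx":0,"ty":0,"tz":0,"ax":0,"ay":0,"az":0},{"tx":0,"ty":0,"tz":0,"ax":0,"ay":0,"az":0},{"tx":0,"ty":0,"tz":0,"ax":0,"ay":0,"az":0},{"tx":0,"ty":0,"tz":0,"ax":0,"ay":0,"az":0},{"tx":0,"ty":0,"tz":0,"ax":0,"ay":0,"az":0},{"tx":0,"ty":0,"tz":0,"ax":0,"ay":0,"az":0},{"tx":0,"ty":0,"tz":0,"ax":0,"ay":0,"az":0},{"tx":0,"ty":0,"tz":0,"ax":0,"ay":0,"az":0}]' --gripper -1 --squeeze 100

```text
t: 4.53
tool_pos: [489.8, -19.3, 90.8]
tcp_rot: [0.001, 0.485, 0.875, 0.0]
wrist_force: [-1.3, -0.1, 5.7]
opening: 0.189
grasp_force: 98.7
```

Request:
arm_command --series '[{"tx":0,"ty":0,"tz":-3,"ax":0,"ay":0,"az":0},{"tx":0,"ty":0,"tz":-9,"ax":0,"ay":0,"az":0},{"tx":0,"ty":0,"tz":-17,"ax":0,"ay":0,"az":0},{"tx":0,"ty":0,"tz":-27,"ax":0,"ay":0,"az":0},{"tx":0,"ty":0,"tz":-37,"ax":0,"ay":0,"az":0},{"tx":0,"ty":0,"tz":-47,"ax":0,"ay":0,"az":0},{"tx":0,"ty":0,"tz":-57,"ax":0,"ay":0,"az":0},{"tx":0,"ty":0,"tz":-67,"ax":0,"ay":0,"az":0}]'

```text
t: 5.2
tool_pos: [488.9, -19.2, 157.7]
tcp_rot: [0.0, 0.485, 0.875, 0.0]
wrist_force: [0.7, -0.5, -3.4]
opening: 0.195
grasp_force: 97.7
```

Request:
arm_command --series '[{"tx":0,"ty":0,"tz":-10,"ax":0,"ay":0,"az":0},{"tx":0,"ty":0,"tz":-20,"ax":0,"ay":0,"az":0},{"tx":0,"ty":0,"tz":-30,"ax":0,"ay":0,"az":0},{"tx":0,"ty":0,"tz":-38,"ax":0,"ay":0,"az":0},{"tx":0,"ty":0,"tz":-44,"ax":0,"ay":0,"az":0},{"tx":0,"ty":0,"tz":-48,"ax":0,"ay":0,"az":0},{"tx":0,"ty":0,"tz":-50,"ax":0,"ay":0,"az":0},{"tx":0,"ty":0,"tz":-50,"ax":0,"ay":0,"az":0}]'

```text
t: 5.87
tool_pos: [488.8, -19.2, 206.6]
tcp_rot: [0.0, 0.485, 0.875, 0.0]
wrist_force: [0.9, -0.4, -2.9]
opening: 0.195
grasp_force: 97.7
```

Run:
```python
from h import *
np.set_printoptions(precision=2,suppress=True)
goto([488.7,-20,205],31.9); print(bot.read_state()["joints"])
st=bot.read_state(); M=R.from_quat(np.roll(st["tcp_rot"],-1))
# tray axes in tool: tray x = tool y, tray y = tool x, tray z = -tool z. tilt axis (tool frame) so tray z leans toward corner dir
d=np.array([1,-1,0])/2**.5 # corner dir in tool (x=tray y, y=tray x), bisector
ax=np.cross([0,0,-1],d); print("axis",ax)
for a in (8,16,24,28): 
    q=R.from_rotvec(ax*a,degrees=True); g=np.array([0,0,-19.]) 
    print(a,"shift to pivot at grasp",g-q.apply(g),"lean world",(M*q).apply([0,0,-1]))
```

```text
t 5.8667 [488.83 -19.17 206.58] open 0.19489429602775107 F [ 0.93 -0.38 -2.93] shift [-0.64 -0.56  1.58] rot [0.01 0.01 0.09]
[-0.14 -0.16  1.82  0.    1.48 -0.7 ]
axis [-0.71 -0.71 -0.  ]
8 shift to pivot at grasp [-1.87  1.87 -0.18] lean world [-0.14  0.03  0.99]
16 shift to pivot at grasp [-3.7   3.7  -0.74] lean world [-0.27  0.06  0.96]
24 shift to pivot at grasp [-5.46  5.46 -1.64] lean world [-0.4   0.09  0.91]
28 shift to pivot at grasp [-6.31  6.31 -2.22] lean world [-0.46  0.11  0.88]
```

Request:
arm_command --series '[{"tx":0,"ty":0,"tz":0,"ax":-0.7,"ay":-0.7,"az":0},{"tx":0,"ty":0,"tz":0,"ax":-1.7,"ay":-1.7,"az":0},{"tx":0,"ty":0,"tz":0,"ax":-2.7,"ay":-2.7,"az":0},{"tx":0,"ty":0,"tz":0,"ax":-3.7,"ay":-3.7,"az":0},{"tx":0,"ty":0,"tz":0,"ax":-4.7,"ay":-4.7,"az":0},{"tx":0,"ty":0,"tz":0,"ax":-5.5,"ay":-5.5,"az":0},{"tx":0,"ty":0,"tz":0,"ax":-6.3,"ay":-6.3,"az":0},{"tx":0,"ty":0,"tz":0,"ax":-7,"ay":-7,"az":0}]'

```text
t: 6.53
tool_pos: [488.4, -19.1, 205.9]
tcp_rot: [0.083, 0.483, 0.871, 0.024]
wrist_force: [-0.1, -0.5, -3.2]
opening: 0.192
grasp_force: 97.8
```

Request:
arm_command --series '[{"tx":0,"ty":0,"tz":0,"ax":-0.7,"ay":-0.7,"az":0},{"tx":0,"ty":0,"tz":0,"ax":-1.4,"ay":-1.4,"az":0},{"tx":0,"ty":0,"tz":0,"ax":-2.1,"ay":-2.1,"az":0},{"tx":0,"ty":0,"tz":0,"ax":-2.8,"ay":-2.8,"az":0},{"tx":0,"ty":0,"tz":0,"ax":-3.5,"ay":-3.5,"az":0},{"tx":0,"ty":0,"tz":0,"ax":-4.2,"ay":-4.2,"az":0},{"tx":0,"ty":0,"tz":0,"ax":-5,"ay":-5,"az":0},{"tx":0,"ty":0,"tz":0,"ax":-5.7,"ay":-5.7,"az":0}]'

```text
t: 7.2
tool_pos: [488.6, -19.1, 206.2]
tcp_rot: [0.151, 0.479, 0.864, 0.043]
wrist_force: [-0.2, 0.4, -3.7]
opening: 0.196
grasp_force: 97.9
```

Request:
arm_command --series '[{"tx":0,"ty":0,"tz":0,"ax":-0.7,"ay":-0.7,"az":0},{"tx":0,"ty":0,"tz":0,"ax":-1.4,"ay":-1.4,"az":0},{"tx":0,"ty":0,"tz":0,"ax":-2.1,"ay":-2.1,"az":0},{"tx":0,"ty":0,"tz":0,"ax":-2.8,"ay":-2.8,"az":0},{"tx":0,"ty":0,"tz":0,"ax":-3.5,"ay":-3.5,"az":0},{"tx":0,"ty":0,"tz":0,"ax":-4.2,"ay":-4.2,"az":0},{"tx":0,"ty":0,"tz":0,"ax":-5,"ay":-5,"az":0},{"tx":0,"ty":0,"tz":0,"ax":-5.7,"ay":-5.7,"az":0}]'

```text
t: 7.87
tool_pos: [488.7, -19.1, 206.2]
tcp_rot: [0.217, 0.472, 0.852, 0.062]
wrist_force: [-0.2, -0.6, -3.7]
opening: 0.193
grasp_force: 97.9
```

```bash
cat >> h.py <<'E'
def look(n):
    st=bot.read_state(); M=R.from_quat(np.roll(st["tcp_rot"],-1)); print("tilt",np.degrees(np.arccos(-M.as_matrix()[2,2])),st["t"],st["tool_pos"],st["opening"],st["wrist_force"],st["joints"])
    a=bot.grab_frame("wrist"); b=bot.grab_frame("scene")
    i=cv2.resize(a["img"],(400,300)); j=cv2.resize(b["img"][110:290,170:410],(400,300),interpolation=cv2.INTER_CUBIC)
    # rolls in tray frame: intersect rays with plane at tray z=33 (roll tops are at 33), origin of roll at z=3
    Rt=M.as_matrix()@np.array([[0,1,0],[1,0,0],[0,0,-1.]]); o=st["tool_pos"]+M.apply([0,0,-19])-Rt@[0,0,110]
    for q,c in ((a,"wrist"),(b,"scene")):
        for d in bot.landmark_of(q,"roll1")[:6]:
            p,v=ray(q,d["centre"]); p=Rt.T@(p-o); v=Rt.T@v; print(c,round(d["p"],2),np.array(d["centre"]),(p+v*(3-p[2])/v[2])[:2])
    cv2.imwrite("pics/"+n,np.hstack([i,j])[...,::-1])
E
python3 - <<'E'
from h import *
np.set_printoptions(precision=2,suppress=True)
look("tilt1.png")
E
```

```text
tilt 26.121752660679316 7.8667 [488.65 -19.15 206.23] 0.1925639161505971 [-0.22 -0.62 -3.66] [-0.1  -0.65  2.25 -0.06  1.09 -0.65]
wrist 0.85 [201.8 253.7] [-51.37 -53.35]
wrist 0.63 [307.8 117.8] [39.34 66.08]
scene 0.66 [232.9 203. ] [37.67 83.42]
scene 0.66 [255.  187.7] [-4.57  7.45]
scene 0.59 [273.8 178.1] [-46.66 -49.69]
scene 0.44 [217.7 251.9] [ 21.05 238.45]
scene 0.4 [257.1 189.8] [-12.89  11.33]
```

View pics/tilt1.png

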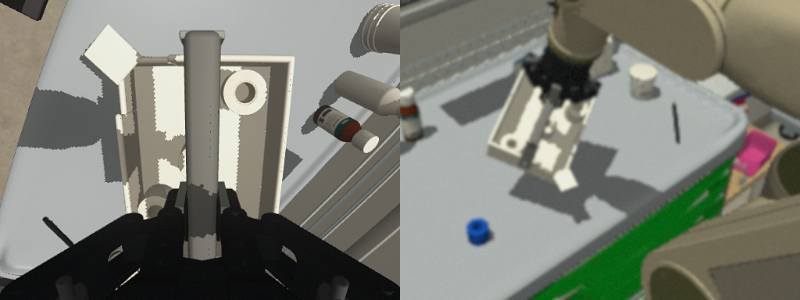

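The left picture (wrist) shows a roll at (243,91) and another at (155,205), inside the tray and slightly nearer the corner. The right one (scene) shows the tray held up with its lip at (568,181). The rolls may only just be starting to slide, so I'll hold briefly and measure again with an overlay.

Request:
arm_command --series '[{"tx":0,"ty":0,"tz":0,"ax":0,"ay":0,"az":0},{"tx":0,"ty":0,"tz":0,"ax":0,"ay":0,"az":0},{"tx":0,"ty":0,"tz":0,"ax":0,"ay":0,"az":0},{"tx":0,"ty":0,"tz":0,"ax":0,"ay":0,"az":0},{"tx":0,"ty":0,"tz":0,"ax":0,"ay":0,"az":0},{"tx":0,"ty":0,"tz":0,"ax":0,"ay":0,"az":0},{"tx":0,"ty":0,"tz":0,"ax":0,"ay":0,"az":0},{"tx":0,"ty":0,"tz":0,"ax":0,"ay":0,"az":0}]'

```text
t: 8.73
tool_pos: [488.7, -19.1, 206.3]
tcp_rot: [0.216, 0.472, 0.852, 0.062]
wrist_force: [0.5, -0.5, -3.5]
opening: 0.19
grasp_force: 97.9
```

```bash
cat >> h.py <<'E'
_g=bot.grab_frame
def overlay(f):
    st=bot.read_state(); M=R.from_quat(np.roll(st["tcp_rot"],-1))
    Rt=M.as_matrix()@np.array([[0,1,0],[1,0,0],[0,0,-1.]]); o=st["tool_pos"]+M.apply([0,0,-19])-Rt@[0,0,110]
    im=f["img"].copy()
    for m in ([[-70,-95,50],[70,-95,50],[70,95,50],[-70,95,36]],[[-9,-99,121],[9,-99,121],[9,99,121],[-9,99,121]],[[-67,92,3],[67,92,3],[67,-92,3],[-67,-92,3]]):
        cv2.polylines(im,[proj(f,np.array(m)@Rt.T+o).astype(np.int32)],True,(255,0,0),1)
    f=dict(f); f["img"]=im; return f
E
python3 - <<'E'
from h import *
np.set_printoptions(precision=2,suppress=True)
look("x.png")
a=overlay(_g("wrist"))["img"]; b=overlay(_g("scene"))["img"]
cv2.imwrite("pics/ov.png",np.hstack([cv2.resize(a,(400,300)),cv2.resize(b[140:245,210:350],(400,300),interpolation=cv2.INTER_CUBIC)])[...,::-1])
E
```

```text
tilt 26.017747642763776 8.7333 [488.71 -19.14 206.28] 0.19043431384609585 [ 0.47 -0.51 -3.52] [-0.1  -0.65  2.25 -0.06  1.09 -0.65]
wrist 0.69 [196.9 129.2] [-49.06  57.27]
wrist 0.61 [200.4 251.3] [-52.51 -50.96]
wrist 0.59 [292.8 109.7] [27.25 72.21]
scene 0.69 [217.7 252.7] [ 20.23 240.57]
scene 0.56 [272.9 179.8] [-45.98 -42.82]
scene 0.53 [264.1 210. ] [-55.    64.99]
scene 0.48 [236.7 201.7] [29.06 74.66]Traceback (most recent call last):
  File "<stdin>", line 4, in <module>
NameError: name '_g' is not defined
```

The centre roll is at the corner. The other two are up against the walls, where friction is higher, so I'll steer the tilt first towards +y, then towards -x.

Request:
arm_command --series '[{"tx":0,"ty":0,"tz":0,"ax":1,"ay":-1,"az":0},{"tx":0,"ty":0,"tz":0,"ax":2,"ay":-2,"az":0},{"tx":0,"ty":0,"tz":0,"ax":3,"ay":-3,"az":0},{"tx":0,"ty":0,"tz":0,"ax":4,"ay":-4,"az":0},{"tx":0,"ty":0,"tz":0,"ax":5,"ay":-5,"az":0},{"tx":0,"ty":0,"tz":0,"ax":6,"ay":-6,"az":0},{"tx":0,"ty":0,"tz":0,"ax":7,"ay":-7,"az":0},{"tx":0,"ty":0,"tz":0,"ax":7,"ay":-7,"az":0}]'

```text
t: 9.6
tool_pos: [488.8, -18.5, 206.2]
tcp_rot: [0.239, 0.487, 0.84, -0.019]
wrist_force: [0.7, -0.7, -3.5]
opening: 0.193
grasp_force: 98.0
```

Request:
arm_command --series '[{"tx":0,"ty":0,"tz":0,"ax":0,"ay":0,"az":0},{"tx":0,"ty":0,"tz":0,"ax":0,"ay":0,"az":0},{"tx":0,"ty":0,"tz":0,"ax":0,"ay":0,"az":0},{"tx":0,"ty":0,"tz":0,"ax":0,"ay":0,"az":0},{"tx":0,"ty":0,"tz":0,"ax":0,"ay":0,"az":0},{"tx":0,"ty":0,"tz":0,"ax":0,"ay":0,"az":0},{"tx":0,"ty":0,"tz":0,"ax":0,"ay":0,"az":0},{"tx":0,"ty":0,"tz":0,"ax":0,"ay":0,"az":0}]'

```text
t: 10.27
tool_pos: [488.7, -19.2, 206.3]
tcp_rot: [0.239, 0.488, 0.84, -0.019]
wrist_force: [0.2, 0.3, -3.5]
opening: 0.196
grasp_force: 98.0
```

```bash
sed -i 's/^_g=.*//' h.py
python3 - <<'E'
from h import *
np.set_printoptions(precision=2,suppress=True)
look("x2.png"); _g=bot.grab_frame
a=overlay(_g("wrist"))["img"]; b=overlay(_g("scene"))["img"]
cv2.imwrite("pics/ov.png",np.hstack([cv2.resize(a,(400,300)),cv2.resize(b[140:245,210:350],(400,300),interpolation=cv2.INTER_CUBIC)])[...,::-1])
E
```

```text
tilt 27.72038393388915 10.2667 [488.73 -19.21 206.35] 0.19576511946247516 [ 0.17  0.32 -3.52] [ 0.07 -0.55  2.2  -0.33  1.13 -0.36]
wrist 0.82 [194.8 110.6] [-50.19  71.44]
wrist 0.67 [292.4 107.5] [26.56 73.64]
wrist 0.66 [201.4 214.1] [-49.65 -15.19]
wrist 0.48 [257.7 267.8] [ -0.76 -67.91]
scene 0.67 [266.7 214.1] [-55.8   84.09]
scene 0.57 [217.6 248.8] [ 38.6  232.78]
scene 0.53 [270.8 186. ] [-36.45  -5.28]
scene 0.53 [241.1 202.1] [28.48 76.29]
```

View pics/ov.png

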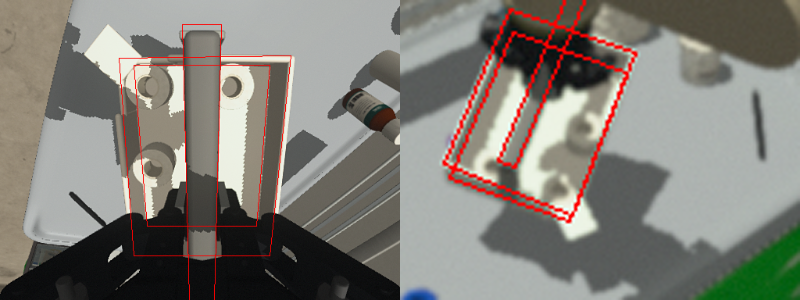

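The overlay fits and the tray follows the gripper. One roll is in the corner at (150,87), one is sliding along the -x wall at (153,165), and one is on the +y wall at (236,87). I'll tip a bit more towards +y.

Request:
arm_command --series '[{"tx":0,"ty":0,"tz":0,"ax":0,"ay":-1,"az":0},{"tx":0,"ty":0,"tz":0,"ax":0,"ay":-2,"az":0},{"tx":0,"ty":0,"tz":0,"ax":0,"ay":-3,"az":0},{"tx":0,"ty":0,"tz":0,"ax":0,"ay":-3,"az":0},{"tx":0,"ty":0,"tz":0,"ax":0,"ay":-3,"az":0},{"tx":0,"ty":0,"tz":0,"ax":0,"ay":-3,"az":0},{"tx":0,"ty":0,"tz":0,"ax":0,"ay":-3,"az":0},{"tx":0,"ty":0,"tz":0,"ax":0,"ay":-3,"az":0}]'

```text
t: 11.23
tool_pos: [488.8, -19.2, 206.5]
tcp_rot: [0.261, 0.487, 0.833, -0.032]
wrist_force: [0.6, -0.1, -3.0]
opening: 0.19
grasp_force: 98.0
```

Run:
```python
from h import *
np.set_printoptions(precision=2,suppress=True)
look("x3.png")
```

```text
tilt 30.454752763493136 11.2333 [488.83 -19.25 206.49] 0.19004657797568345 [ 0.65 -0.08 -3.01] [ 0.12 -0.56  2.22 -0.4   1.12 -0.28]
wrist 0.94 [200.4 161.4] [-47.86  30.92]
wrist 0.79 [290.6 112.8] [25.25 69.52]
wrist 0.63 [195.2 114.4] [-50.01  68.44]
wrist 0.35 [115.9 256.5] [-132.03  -57.29]
scene 0.69 [215.2 254.9] [ 40.01 254.18]
scene 0.64 [243.6 200.9] [23.33 73.55]
scene 0.49 [267.3 198.6] [-40.57  41.31]
scene 0.42 [271. 209.] [-62.13  68.04]
```

Two rolls are in. Now I'll swing the tilt towards -x for the third.

Request:
arm_command --series '[{"tx":0,"ty":0,"tz":0,"ax":-1.2,"ay":1.2,"az":0},{"tx":0,"ty":0,"tz":0,"ax":-2.4,"ay":2.4,"az":0},{"tx":0,"ty":0,"tz":0,"ax":-3.6,"ay":3.6,"az":0},{"tx":0,"ty":0,"tz":0,"ax":-4.8,"ay":4.8,"az":0},{"tx":0,"ty":0,"tz":0,"ax":-6,"ay":6,"az":0},{"tx":0,"ty":0,"tz":0,"ax":-7.2,"ay":7.2,"az":0},{"tx":0,"ty":0,"tz":0,"ax":-8.4,"ay":8.4,"az":0},{"tx":0,"ty":0,"tz":0,"ax":-9.5,"ay":9.5,"az":0}]'

```text
t: 12.1
tool_pos: [488.7, -19.4, 206.4]
tcp_rot: [0.23, 0.464, 0.852, 0.078]
wrist_force: [0.2, 0.3, -3.5]
opening: 0.193
grasp_force: 98.0
```

Request:
arm_command --series '[{"tx":0,"ty":0,"tz":0,"ax":-1,"ay":1,"az":0},{"tx":0,"ty":0,"tz":0,"ax":-2,"ay":2,"az":0},{"tx":0,"ty":0,"tz":0,"ax":-3,"ay":3,"az":0},{"tx":0,"ty":0,"tz":0,"ax":-4,"ay":4,"az":0},{"tx":0,"ty":0,"tz":0,"ax":-5,"ay":5,"az":0},{"tx":0,"ty":0,"tz":0,"ax":-6,"ay":6,"az":0},{"tx":0,"ty":0,"tz":0,"ax":-6,"ay":6,"az":0},{"tx":0,"ty":0,"tz":0,"ax":-6,"ay":6,"az":0}]'

```text
t: 12.77
tool_pos: [488.5, -20.0, 206.1]
tcp_rot: [0.209, 0.448, 0.857, 0.146]
wrist_force: [0.2, -1.0, -3.8]
opening: 0.192
grasp_force: 98.0
```

Request:
arm_command --series '[{"tx":0,"ty":0,"tz":0,"ax":0,"ay":0,"az":0},{"tx":0,"ty":0,"tz":0,"ax":0,"ay":0,"az":0},{"tx":0,"ty":0,"tz":0,"ax":0,"ay":0,"az":0},{"tx":0,"ty":0,"tz":0,"ax":0,"ay":0,"az":0},{"tx":0,"ty":0,"tz":0,"ax":0,"ay":0,"az":0},{"tx":0,"ty":0,"tz":0,"ax":0,"ay":0,"az":0},{"tx":0,"ty":0,"tz":0,"ax":0,"ay":0,"az":0},{"tx":0,"ty":0,"tz":0,"ax":0,"ay":0,"az":0}]'

```text
t: 13.43
tool_pos: [488.7, -19.1, 206.3]
tcp_rot: [0.209, 0.447, 0.857, 0.146]
wrist_force: [0.4, 0.6, -3.8]
opening: 0.197
grasp_force: 98.0
```

Run:
```python
from h import *
np.set_printoptions(precision=2,suppress=True)
look("x4.png")
M=R.from_quat(np.roll(bot.read_state()["tcp_rot"],-1)); print("down in tool", M.inv().apply([0,0,-1]))
```

```text
tilt 29.597027226795607 13.4333 [488.72 -19.1  206.3 ] 0.19671193673484025 [ 0.44  0.56 -3.8 ] [-0.3  -0.72  2.31  0.23  1.09 -0.97]
wrist 0.78 [197.1 163.3] [-50.17  29.85]
wrist 0.74 [247.7 110.7] [-7.88 71.62]
wrist 0.7 [196.8 110.9] [-48.04  71.68]
scene 0.72 [216.9 251.5] [ 14.03 239.3 ]
scene 0.67 [259.8 199.3] [-44.2   28.03]
scene 0.5 [241.4 209.6] [-4.44 88.59]
scene 0.41 [257.4 215.7] [-54.92  83.18]
down in tool [ 0.23 -0.44  0.87]
```

All three rolls are together. Turning the tilt back onto the diagonal towards the corner, then settling.

Request:
arm_command --series '[{"tx":0,"ty":0,"tz":0,"ax":0.8,"ay":-1,"az":0},{"tx":0,"ty":0,"tz":0,"ax":1.6,"ay":-2,"az":0},{"tx":0,"ty":0,"tz":0,"ax":2.4,"ay":-3,"az":0},{"tx":0,"ty":0,"tz":0,"ax":3.2,"ay":-4,"az":0},{"tx":0,"ty":0,"tz":0,"ax":4,"ay":-5,"az":0},{"tx":0,"ty":0,"tz":0,"ax":5,"ay":-6,"az":0},{"tx":0,"ty":0,"tz":0,"ax":5,"ay":-6.5,"az":0},{"tx":0,"ty":0,"tz":0,"ax":5,"ay":-6.5,"az":0}]'

```text
t: 14.3
tool_pos: [488.7, -18.5, 206.1]
tcp_rot: [0.238, 0.463, 0.85, 0.083]
wrist_force: [-0.5, 0.4, -3.4]
opening: 0.193
grasp_force: 98.0
```

Request:
arm_command --series '[{"tx":0,"ty":0,"tz":0,"ax":0,"ay":0,"az":0},{"tx":0,"ty":0,"tz":0,"ax":0,"ay":0,"az":0},{"tx":0,"ty":0,"tz":0,"ax":0,"ay":0,"az":0},{"tx":0,"ty":0,"tz":0,"ax":0,"ay":0,"az":0},{"tx":0,"ty":0,"tz":0,"ax":0,"ay":0,"az":0},{"tx":0,"ty":0,"tz":0,"ax":0,"ay":0,"az":0},{"tx":0,"ty":0,"tz":0,"ax":0,"ay":0,"az":0},{"tx":0,"ty":0,"tz":0,"ax":0,"ay":0,"az":0}]'

```text
t: 14.97
tool_pos: [488.7, -19.2, 206.3]
tcp_rot: [0.238, 0.464, 0.849, 0.083]
wrist_force: [-0.0, -0.6, -3.3]
opening: 0.195
grasp_force: 98.0
```

Run:
```python
from h import *
np.set_printoptions(precision=2,suppress=True)
look("fin.png")
M=R.from_quat(np.roll(bot.read_state()["tcp_rot"],-1)); print("down in tool", M.inv().apply([0,0,-1]))
```

```text
tilt 29.196659275228228 14.9667 [488.7  -19.22 206.28] 0.19529892948148272 [-0.03 -0.62 -3.3 ] [-0.13 -0.72  2.31 -0.02  1.04 -0.7 ]
wrist 0.93 [248.  112.9] [-7.83 69.71]
wrist 0.86 [197.1 109.9] [-47.93  72.2 ]
wrist 0.59 [197.  159.6] [-50.22  32.7 ]
scene 0.69 [258.9 212.8] [-48.9   79.91]
scene 0.59 [261.3 202.8] [-44.55  46.63]
scene 0.49 [244.9 206.2] [-3.21 78.76]
down in tool [ 0.33 -0.36  0.87]
```

View pics/fin.png

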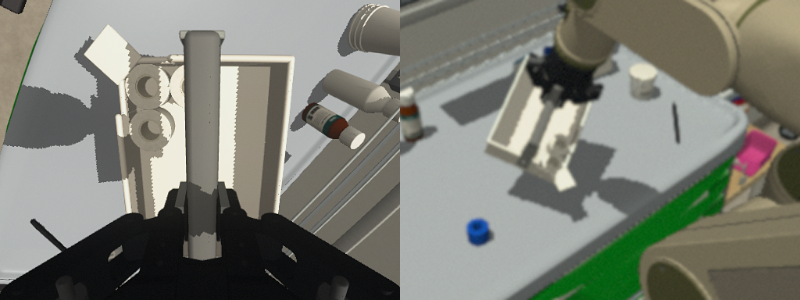

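The picture shows all three rolls packed in the pouring corner at (150,87), (151,128) and (180,87). The tray is held up and tipped, and the other things haven't moved. Handing in.

```bash
python3 -c "
from rig import bot
print(bot.sign_off())"
```

```text
the job is handed in; nothing more can be done
None
```

I handed the job in at about 15 s: the tray is held up and tipped about 29° towards its pouring corner, all three rolls are at rest together in that corner, nothing was spilled and I saw no other item move.

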